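Shift the bench lathe into third

ROBOT

A 6-joint arm with a two-finger parallel gripper is mounted at the origin on the work surface. World frame = base frame: x ahead of the robot, y to its left, z up, the work surface at z = 0. Lengths are in mm, angles in rad, forces in N, time in s.
With the tool pointing down it reaches from about 275 to 1000 mm from the base axis. Payload 8.4 kg.
Tool frame: the origin (TCP) lies at the very end of the fingers, on their centre line; the grasp point (between the pads) lies r.hold_point_z behind it (r.hold_point_z is the distance from the TCP to the grasp point, in mm); x points along the fingers, z is the direction in which the jaws open and shut, and the axes are right-handed (so a half turn about x gives the same grasp; the last joint's range is limited). The gripper opens to 85 mm and grips with 20 to 120 N. Pads are 22 mm wide; open, the fingers measure 114 mm over their backs; the gripper's body (76 mm by 85 mm) begins 54 mm behind the grasp point. The pads swing forward as they close: fully open they stand 13 mm farther back than shut.
Start: joints at [1.328, 0.353, 1.633, -0, 1.155, -0.002], TCP at [149.048, 606.97, 231.281] pointing down, gripper open.
Joint ranges: [-2.63, 2.63], [-0.92, 2.1], [0.06, 2.66], [-1.3, 4.44], [0, 2.69], [-3.02, 3.02]. Speed limits (rad/s): [2.22, 2.22, 2.79, 3.14, 3.14, 3.14].

INTERFACE

Orientations are given as [roll, pitch, yaw] about the fixed x, y, z axes, in that order (R = Rz(yaw) Ry(pitch) Rx(roll)).
In Python, from rig import r gives the robot as it stands.
- The arm moves only by the tool jog_arm, never from a script. Its argument "series" is a list of rows, each a list of 7 numbers: the turn, a rotation vector about the tool's x, y, z in degrees, then the shift along the tool's x, y, z in cm, then the opening, from 0 (shut) to 1 (fully open). In form: [[wx, wy, wz, tx, ty, tz, fingers], ...]. A call has 1 to 20 rows; each row shifts and turns the commanded pose from where the row before left it, along the tool's axes as they then stand; what a row does not reach is not made up. A row lasts 1/10 s, in which the tool goes at most 50 mm and 8.59 degrees, less where a joint would pass 70% of its speed; a pose out of reach is approached as far as the arm can. A call with a gripper value outside its range is refused whole. The fingers move at their own pace and stop on an object; "force" is the grip in N (left out, the last holds). Time passes only in rows, so rows that do not move let the fingers close. It gives the time, the measured TCP pose, the force and the opening at its end, in the units of the state.
- r.sense(): the state, without advancing time (a new reading comes with each control period).
- r.grab_frame(name): name is "scene" or "side" or "wrist"; returns (picture, depth): 480x640x3 uint8, red, green, blue; 480x640 float32, mm along the optical axis (not along the pixel's ray), 0 where there is no reading.
- r.get_calibration(name): a dict with "mtx" (3x3 intrinsics, pixels), "dist" ([k1, k2, p1, p2, k3] as OpenCV has them; the pictures are not rectified), "position" and "rotation" of the camera in the world; the wrist camera has in their place "mount" (4x4, takes a point from camera to tool coordinates, whose origin is the TCP and whose axes are the tool frame's). Camera axes: x right, y down, z forward; pixel columns grow to the right and rows downward; lengths in mm; the calibration is good to about 2 mm. A picture is of the moment at which its call begins: read the wrist's pose just before it. get_calibration takes no time and is no camera call.
- r.sign_off(): hands the job in, once; it reports no verdict.
The state is a dict: "clock": time; "qpos": joint angles; "qvel": joint speeds; "joint_efforts": joint torques, N m; "eef_pos": TCP position; "tcp_rot": TCP orientation; "contact_force": force on the tool from outside, world axes, zero at the start; "wrist_torque": the same for the moment, N m; "opening": opening from 0.0 (shut) to 1.0 (fully open).
Only numpy, scipy, OpenCV 4.12 (cv2) and the standard library are available. Lean on these libraries where they do the work, as an engineer would, in place of code of your own. Each camera call takes 0.05 s, during which the arm holds its last target.

TASK

The small bench lathe's gear lever has been left standing in the left-hand leg of its H-shaped gate. Push it with the fingertips or the outside of the fingers, without pinching the knob: into neutral, across to the right, and forward (away from you) until it is fully home in third, the far end of the right-hand leg. Do not force the lever and do not run it into fourth on the way; then take the hand away, leaving the things on and around the lathe as they are.

Things in the scene. Friction and masses are not known exactly. Their poses are not given: they have to be found in the camera images.
- lathe: small grey bench lathe, fixed on the bench, headstock to the left and tailstock to the right as the robot sees it. Origin on the bench under the middle of headstock and gate; its x points forward (from the robot's side to the back), y left (away from chuck and bed), z up. Headstock 170 mm (x) by 210 mm (y), its top 176 mm above the bench; all the lathe but the lever is lower than 205 mm.
- gate_centre (a point): centre of the gate, on the top face of its steel plate (94 x 90 mm), 202 mm above the bench. The legs of the H run along the lathe's x, 16 mm left and right of the centre, 50 mm long, 14 mm wide; the crossbar (neutral, 14 mm wide) joins their middles. Punch dots count the four ends: one left far, two left near, three right far, four right near.
- gear_lever: the gear lever, a steel stick 10 mm thick with a black ball knob on top. Origin at its pivot inside the headstock, 139 mm above the bench, straight below the gate's centre; its z runs up along the stick. Stiff: needs about 2.5 N at the knob to move either way and stays where it is left, nothing springs back. It stops solidly at the walls of the gate.
- knob (a point): centre of the black ball knob, 32 mm across. With f = shift_fore and a = shift_across it lies from the lever's pivot, in the lathe's axes, at 150 mm times (sin f cos a, -sin a, cos f cos a): 289 mm above the bench with the stick upright, some 10 mm less in the leg ends. Nothing else within 90 mm of it is taller than 220 mm above the bench.
- shift_fore (a joint): tilt of the lever forward and back, rad: 0 in the crossbar (neutral), + with the knob forward, away from the robot (lathe +x). About +0.29 when fully home at the far end of a leg, -0.29 at the near end.
- shift_across (a joint): tilt of the lever to the sides, rad, + with the knob to the right (lathe -y): about -0.26 in the left leg, +0.26 in the right leg, with 0.03 of play either way. The lever can change legs only along the crossbar, with shift_fore within about 0.03 of 0.
- loupe: brown watchmaker's eyeglass, an open cup 33 mm across and 28 mm tall, standing on top of the headstock to the left of the gate; a bystander. Origin at the middle of its underside
- oil_vial: amber glass oil vial, 24 mm across, 42 mm tall, standing on top of the headstock at its far right corner; a bystander. Origin at the middle of its underside
- blower: reddish rubber dust blower, a bulb 58 mm across with its nozzle up, 85 mm tall, standing on the bench; a bystander. Origin at the middle of its underside
- screwdriver: screwdriver 130 mm long lying on the bench; a bystander. Origin under it near the middle
- glass_jar: glass jar 48 mm across, 55 mm tall, standing on the bench; a bystander. Origin at the middle of its underside
- chuck_key: steel T-shaped chuck key 70 mm long lying on the bench; a bystander. Origin under the end of the shank away from the cross bar
- movement_holder: aluminium bar 75 x 30 mm with a brass watch movement on it, 20 mm tall, lying on the bench; a bystander. Origin at the middle of its underside
- wood_case: closed wooden case 90 x 140 x 50 mm on the bench; a bystander. Origin at the middle of its underside

How it is judged:
By the outcome, as a careful person would: the job done as asked, in the order asked, and still so for the second after the job is handed in, with the robot touching nothing.
It also fails if it takes over 51 s, if anything falls off the work surface, if the arm or the gripper's body presses on something with over 40 N, if the wrist force passes 120 N, or if a joint passes its speed limit or range.

## Working session

There is one attempt and no reset: what is moved stays moved. The work goes in short steps, Python scripts to look and compute and a tool call to move; the robot and the scene stay as the last step left them, time stands still between calls to the robot, and variables do not carry over. Pictures are saved under pics/ and viewed, and the job is handed in when it is done.

Besides the shell and the picture viewer there is one more tool, called after ">>>" in YAML: its name, and indented under it one key for each argument. jog_arm: Moves the arm, as the interface text tells. Its arguments: {"type":"object","properties":{"series":{"type":"array"},"force":{"type":"number"}},"required":["series"]}

```bash
mkdir -p pics; ls; python3 - <<'E'
from rig import r
import cv2
print(r.sense()); print(r.hold_point_z)
for n in ["scene","side","wrist"]:
    c=r.get_calibration(n); print(n,c)
    p,d=r.grab_frame(n); cv2.imwrite(f"pics/{n}0.png",p[:,:,::-1])
    import numpy as np; np.save(f"{n}0_d.npy",d); np.save(f"{n}0_p.npy",p)
E
```

```text
pics
{'clock': 0.0, 'qpos': array([ 1.32761029e+00,  3.53632946e-01,  1.63415229e+00,  6.10559828e-07,
        1.15520246e+00, -2.42888690e-03]), 'qvel': array([-2.23889357e-03,  8.70602744e-05,  2.26047621e-03, -3.19677933e-04,
       -4.55888178e-04,  1.51861561e-03]), 'joint_efforts': array([ 1.89421648e-03, -6.05267215e+01, -3.42073095e+01, -1.31033232e-05,
        9.28175985e-03, -6.04259597e-06]), 'eef_pos': array([148.92386042, 606.4967473 , 230.5634118 ]), 'tcp_rot': array([ 3.1387636 ,  1.56940129, -1.81438278]), 'contact_force': array([ 0.49813309,  0.60162288, -0.42611371]), 'wrist_torque': array([-0.00376737, -0.03028435, -0.00554228]), 'opening': 1.0024060004311488}
18.700000000000003
scene {'mtx': array([[551.45794697,   0.        , 319.12711987],
       [  0.        , 551.45794697, 243.68560525],
       [  0.        ,   0.        ,   1.        ]]), 'dist': array([-0.16012814,  0.        ,  0.        ,  0.        ,  0.        ]), 'position': array([ 858.80304378, -522.50725563,  996.76648464]), 'rotation': array([-2.41158291,  0.00938137,  0.54733388])}
side {'mtx': arr
[... 256 characters left out ...]
60849, -728.59439801,  864.14625963]), 'rotation': array([-2.21401446,  0.00950665, -0.38452385])}
wrist {'mtx': array([[352.04234226,   0.        , 315.50865266],
       [  0.        , 352.04234226, 232.01170629],
       [  0.        ,   0.        ,   1.        ]]), 'dist': array([-0.05920369,  0.        ,  0.        ,  0.        ,  0.        ]), 'mount': array([[ 8.14812436e-04, -3.12410377e-01,  9.49946889e-01,
        -1.42389986e+02],
       [ 6.82279662e-04, -9.49946810e-01, -3.12410936e-01,
         8.09307386e+01],
       [ 9.99999435e-01,  9.02685758e-04, -5.60877228e-04,
        -1.91159961e-01],
       [ 0.00000000e+00,  0.00000000e+00,  0.00000000e+00,
         1.00000000e+00]])}
```

View pics/scene0.png

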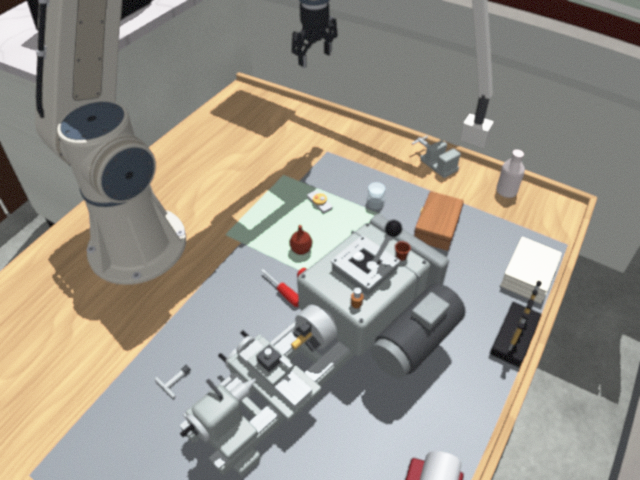

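View pics/side0.png

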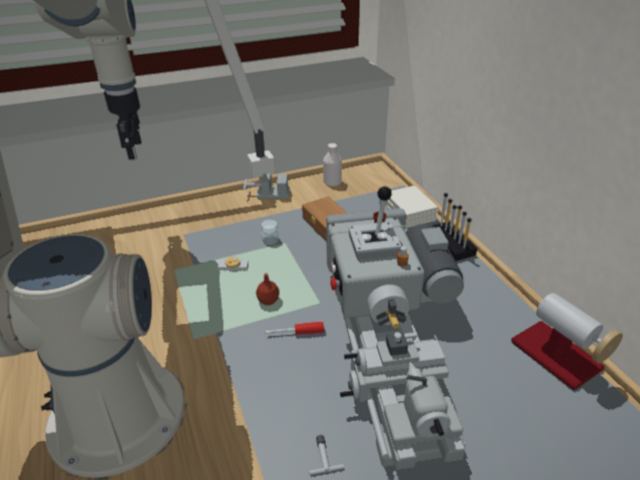

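View pics/wrist0.png

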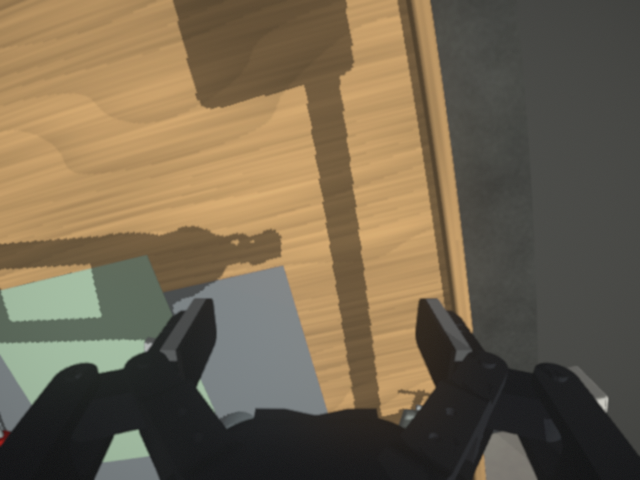

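The knob shows at about scene (394,228) and side (384,193); the gate plate is at scene (367,262) and side (385,238). Next I'll zoom in and measure both.

```bash
cat > h.py <<'E'
import numpy as np, cv2
from scipy.spatial.transform import Rotation as R
from rig import r
def cam(n):
    c=r.get_calibration(n); return c["mtx"],c["dist"],np.array(c["position"]),R.from_euler("xyz",c["rotation"]).as_matrix()
def ray(n,uv,C=None):
    K,D,p,Rm=C or cam(n)
    u=cv2.undistortPoints(np.array(uv,float).reshape(-1,1,2),K,D).reshape(-1,2)
    return p,np.c_[u,np.ones(len(u))]@Rm.T
def on_z(n,uv,z,C=None):
    p,d=ray(n,uv,C); return p+d*((z-p[2])/d[:,2])[:,None]
def tri(uv1,uv2,n1="scene",n2="side"):
    p,d=ray(n1,uv1);q,e=ray(n2,uv2);d=d[0]/np.linalg.norm(d[0]);e=e[0]/np.linalg.norm(e[0])
    s=np.linalg.lstsq(np.c_[d,-e],q-p,rcond=None)[0]
    a=p+d*s[0];b=q+e*s[1];return (a+b)/2,np.linalg.norm(a-b)
def pts(n,d):
    v,u=np.mgrid[0:480,0:640]; p,dd=ray(n,np.c_[u.ravel(),v.ravel()])
    return (p+dd*d.reshape(-1,1)).reshape(480,640,3)
E
python3 - <<'E'
from h import *
for n,(x,y) in dict(scene=(290,200),side=(315,170)).items():
    p=np.load(f"{n}0_p.npy"); d=np.load(f"{n}0_d.npy")
    P=pts(n,d); print(n,[P[v,u].round(0) for u,v in ([(394,228),(350,262),(500,420),(130,430)] if n=="scene" else [(384,193),(360,240),(400,270),(300,380)])])
    z=P[...,2]; m=(z>196)&(z<212)&(P[...,0]>300)&(P[...,1]>-100)&(P[...,1]<450)
    q=P[m]; print("plate",len(q),q.mean(0),cv2.minAreaRect(q[:,:2].astype(np.float32)))
    cv2.imwrite(f"pics/{n}_z.png",cv2.resize(p[y:y+120,x:x+160,::-1],(800,600),interpolation=cv2.INTER_CUBIC))
    g=p[y:y+120,x:x+160].max(2)<45
    nn,l,s,c=cv2.connectedComponentsWithStats(g.astype(np.uint8))
    for i in range(1,nn):
        if s[i,4]>40: print(s[i],c[i]+[x,y])
E
```

```text
scene [array([618., 114., 290.]), array([557.,  70., 204.]), array([925.,  21.,   3.]), array([ 326., -365.,    3.])]
plate 2027 [583.4124868   87.15958541 201.7106135 ] ((579.1243286132812, 89.18212127685547), (175.03915405273438, 100.6621322631836), 80.66785430908203)
[ 96  22  15  14 153] [392.81045752 228.96078431]
side [array([605., 108., 288.]), array([540.,  81., 204.]), array([589.,  -8., 174.]), array([348., -55.,  -4.])]
plate 1729 [807.4791025  141.34411578 201.73728039] ((992.2882690429688, 155.93043518066406), (954.759521484375, 284.0171203613281), 20.03658103942871)
[ 63  18  13  12 121] [384.10743802 193.54545455]
[126  54  34  37 508] [458.43307087 246.13385827]
[19 98  8 22 61] [338.03278689 278.04918033]
```

View pics/scene_z.png

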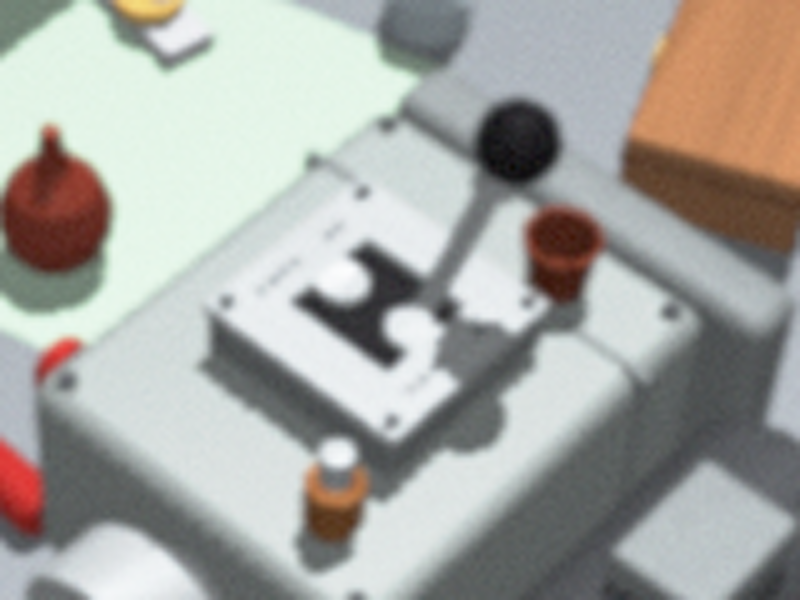

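View pics/side_z.png

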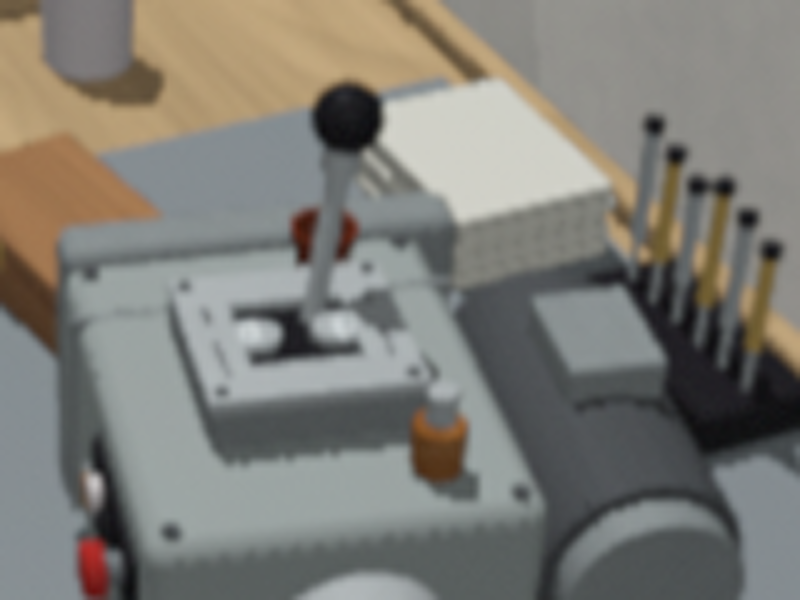

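```bash
python3 - <<'E'
from h import *
S=np.array([(228,302),(362,192),(528,302),(392,422)])/5-.4+[290,200]
T=np.array([(222,392),(185,285),(366,267),(414,372)])/5-.4+[315,170]
for n,q in (("scene",S),("side",T)):
    P=on_z(n,q,202); print(n,P.round(1)[:,:2].tolist(),P.mean(0).round(1))
    for i in range(4):
        v=P[(i+1)%4]-P[i]; print(np.linalg.norm(v).round(1),np.degrees(np.arctan2(v[1],v[0])).round(1))
k1=np.array([518,140])/5-.4+[290,200];k2=np.array([348,119])/5-.4+[315,170]
print("knob",tri(k1,k2),on_z("scene",[k1],283),on_z("side",[k2],283))
# corners tri
for a,b in zip(S,T): print(tri(a,b))
# bystanders
print("loupe top",on_z("scene",[(565/5+290,218/5+200)],204),on_z("side",[(325/5+315,215/5+170)],204))
print("vial top",on_z("scene",[(338/5+290,450/5+200)],218),on_z("side",[(443/5+315,390/5+170)],218))
E
```

```text
scene [[529.7, 61.3], [546.4, 136.7], [627.0, 119.4], [609.7, 42.6]] [578.2  90.  202. ]
77.2 77.6
82.5 -12.1
78.7 -102.7
82.1 166.8
side [[527.0, 58.4], [545.0, 135.1], [624.2, 116.8], [606.7, 40.0]] [575.7  87.6 202. ]
78.7 76.8
81.3 -13.0
78.8 -102.8
81.8 167.0
knob (array([613.04736701, 123.3655895 , 277.99880551]), np.float64(2.286733555098926)) [[614.13527878 120.31908313 283.        ]] [[608.71036045 114.21959206 283.        ]]
(array([528.82649818,  62.83756562, 198.9930082 ]), np.float64(1.1783540323829829))
(array([545.94284049, 137.54498899, 200.47875897]), np.float64(0.6399328656119933))
(array([626.38097668, 121.13925591, 199.14781761]), np.float64(0.9267529750778776))
(array([608.93793666,  44.25889983, 198.92999511]), np.float64(0.9632617582683635))
loupe top [[622.26266656 162.88648534 204.        ]] [[625.053972   156.63975558 204.        ]]
vial top [[605.18551536  10.04645043 218.        ]] [[600.43382933   4.66049115 218.        ]]
```

```bash
python3 - <<'E'
from h import *
s=r.sense(); M=R.from_euler("xyz",s["tcp_rot"]).as_matrix(); print(M.round(3))
P=pts("scene",np.load("scene0_d.npy"))
print("lamp",[P[v,u].round(0) for u,v in [(478,125),(482,40),(482,105),(313,30),(300,50)]])
Q=pts("side",np.load("side0_d.npy")); print([Q[v,u].round(0) for u,v in [(261,158),(235,60),(258,140),(130,150)]])
# tall points in work area away from robot
for A in (P,Q):
    m=(A[...,2]>230)&(A[...,0]>250)&(A[...,0]<900)&(A[...,1]>-150)&(A[...,1]<550); print(A[m].min(0),A[m].max(0),m.sum())
L=np.array([np.cos(np.radians(-12.8)),np.sin(np.radians(-12.8)),0]);Ly=np.array([-L[1],L[0],0])
print("in tool:",M.T@L,M.T@Ly)
mt=r.get_calibration("wrist")["mount"]; print("cam world offset",M@mt[:3,3],"axis",M@mt[:3,2])
E
```

```text
[[-0.    -0.971  0.238]
 [-0.001  0.238  0.971]
 [-1.    -0.    -0.001]]
lamp [array([556., 882.,  15.]), array([514., 885., 284.]), array([554., 882.,  86.]), array([156., 589., 341.]), array([147., 539., 306.])]
[array([545., 880.,  13.]), array([493., 882., 351.]), array([542., 888.,  77.]), array([136., 548., 275.])]
[597.5828816  103.30619728 231.41106464] [629.16943327 131.73119854 300.06131527] 349
[593.92111236 100.16685598 230.403131  ] [625.1575633  130.66435783 297.90827016] 277
in tool: [-6.15949381e-06 -9.99848734e-01  1.73928126e-02] [-0.00107872  0.01739281  0.99984815]
cam world offset [-78.60647638  19.26390988 142.38912515] axis [ 0.30303079 -0.07604506 -0.94994183]
```

>>> jog_arm:
  series:
    - [-1,0,0,-2,0,0,0]
    - [0,0,0,-4,0,0,0]
    - [0,0,0,-4,-1,-0.5,0]
    - [0,0,0,-1.5,-2.5,-1.5,0]
    - [0,0,0,0,-4,-2.3,0]
    - [0,0,0,0,-4,-2.3,0]
    - [0,0,0,0,-4,-2.3,0]
    - [0,0,0,0,-4,-2.3,0]
    - [0,0,0,0,-4,-2.3,0]
    - [0,0,0,0,-4,-2.3,0]
    - [0,0,0,0,-4,-2.3,0]
    - [0,0,0,0,-4,-2.3,0]
    - [0,0,0,0,-4,-2.3,0]
    - [0,0,0,0,-4,-2.3,0]
    - [0,0,0,0,-4,-2.3,0]
    - [0,0,0,0,-4,-2.3,0]
    - [0,0,0,0,-4,-2.3,0]
    - [0,0,0,0,-3,-2,0]
    - [0,0,0,0,-2,-1.5,0]
    - [0,0,0,0,0,0,0]

```text
clock: 2.15
eef_pos: [662.2, 125.0, 345.2]
tcp_rot: [2.814, 1.57, -2.124]
contact_force: [-0.9, 0.6, 0.1]
opening: 0.002
```

>>> jog_arm:
  series:
    - [0,0,0,0,0,-1.6,0]
    - [0,0,0,3,0,0,0]
    - [0,0,0,3.5,0,0,0]
    - [0,0,0,2.0,0,0,0]
    - [0,0,0,0,0,0,0]

```text
clock: 2.65
eef_pos: [654.2, 112.1, 258.2]
tcp_rot: [1.957, 1.565, -2.978]
contact_force: [0.1, -0.7, 1.3]
opening: -0.001
```

```bash
cat > look.py <<'E'
import sys
from h import *
t=sys.argv[1]
s=r.sense(); print(s["clock"],s["eef_pos"].round(1),s["contact_force"].round(1))
ims=[]
for n,(x,y) in dict(scene=(290,180),side=(315,150)).items():
    p,d=r.grab_frame(n); ims.append(cv2.resize(p[y:y+120,x:x+130,::-1],(400,369),interpolation=cv2.INTER_CUBIC))
cv2.imwrite(f"pics/{t}.png",np.hstack(ims))
if len(sys.argv)>2:
    p,d=r.grab_frame("wrist"); cv2.imwrite(f"pics/{t}w.png",p[:,:,::-1])
E
python3 look.py a w
```

```text
2.65 [654.2 112.1 258.2] [ 0.1 -0.7  1.3]
```

View pics/a.png

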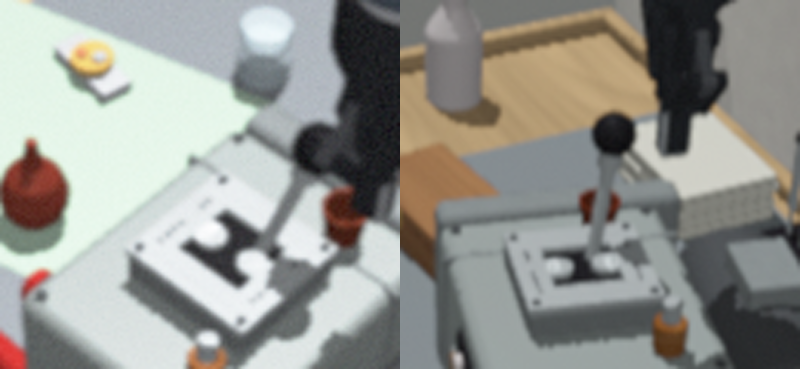

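View pics/aw.png

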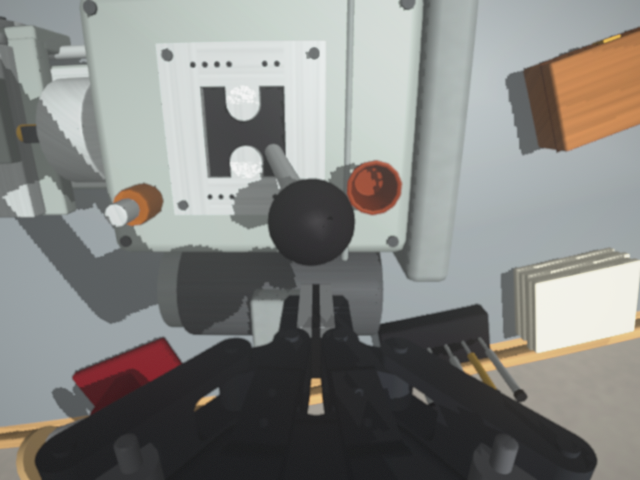

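```bash
cat >> h.py <<'E'
def wcam(s):
    c=r.get_calibration("wrist"); M=R.from_euler("xyz",s["tcp_rot"]).as_matrix(); m=c["mount"]
    return c["mtx"],c["dist"],s["eef_pos"]+M@m[:3,3],M@m[:3,:3]
E
python3 - <<'E'
from h import *
s=r.sense(); C=wcam(s)
g=on_z("w",[(167,54),(314,53),(310,207),(182,205)],202,C); print(g.round(1),g.mean(0).round(1))
for i in range(4):
    v=g[(i+1)%4]-g[i]; print(np.linalg.norm(v).round(1),np.degrees(np.arctan2(v[1],v[0])).round(1))
k=on_z("w",[(311,222)],281,C)[0]; print(k)
a=np.radians(-12.8); L=np.array([[np.cos(a),np.sin(a)],[-np.sin(a),np.cos(a)]])
for gc in (g.mean(0)[:2],[577,89]): print("knob lathe",L@(k[:2]-gc),"tcp",L@(s["eef_pos"][:2]-gc))
print(R.from_euler("xyz",s["tcp_rot"]).as_matrix().round(4))
E
```

```text
[[528.6  60.1 202. ]
 [546.4 136.4 202. ]
 [627.6 115.6 202. ]
 [609.4  41.2 202. ]] [578.   88.3 202. ]
78.4 76.9
83.9 -14.4
76.6 -103.7
83.0 166.8
[613.97687879 120.31559509 281.        ]
knob lathe [27.96596769 39.16883315] tcp [71.94500381 41.12895213]
knob lathe [29.12005643 38.72955428] tcp [73.09909254 40.68967325]
[[ 1.800e-03 -9.753e-01  2.209e-01]
 [ 3.000e-04  2.209e-01  9.753e-01]
 [-1.000e+00 -1.700e-03  7.000e-04]]
```

>>> jog_arm:
  series:
    - [0,0,0,0,0.5,0,0]
    - [0,0,0,0,0.4,0,0]
    - [0,0,0,0,0.4,0,0]
    - [0,0,0,0,0.3,0,0]
    - [0,0,0,0,0.3,0,0]
    - [0,0,0,0,0.3,0,0]
    - [0,0,0,0,0.3,0,0]
    - [0,0,0,0,0.3,0,0]
    - [0,0,0,0,0.3,0,0]
    - [0,0,0,0,0.3,0,0]
    - [0,0,0,0,0.3,0,0]
    - [0,0,0,0,0.3,0,0]
    - [0,0,0,0,0,0,0]

```text
clock: 4.1
eef_pos: [617.4, 121.1, 261.1]
tcp_rot: [1.897, 1.57, -3.039]
contact_force: [1.7, -1.2, 1.3]
opening: -0.001
```

```bash
python3 look.py b w
```

```text
4.1 [617.4 121.1 261.1] [ 1.7 -1.2  1.3]
```

View pics/bw.png

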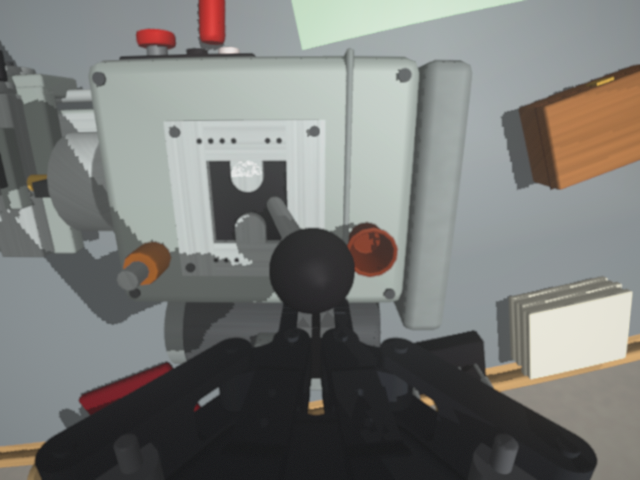

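View pics/b.png

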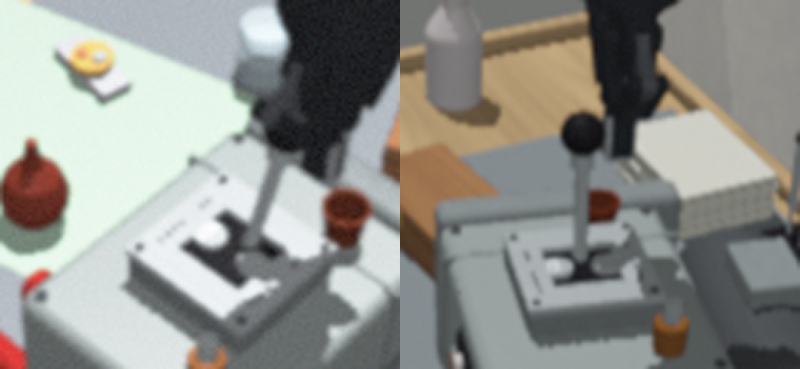

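```bash
python3 - <<'E'
from h import *
s=r.sense(); C=wcam(s)
g=on_z("w",[(174,132),(314,131),(307,274),(190,268)],202,C); print(g.mean(0).round(1))
k=on_z("w",[(312,270)],283.5,C)[0]; print(k)
a=np.radians(-12.8); L=np.array([[np.cos(a),np.sin(a)],[-np.sin(a),np.cos(a)]])
for gc in (g.mean(0)[:2],[578,88.5]): print("knob lathe",L@(k[:2]-gc),"tcp",L@(s["eef_pos"][:2]-gc))
E
```

```text
[578.2  87.6 202. ]
[591.50239978 125.38463885 283.5       ]
knob lathe [ 4.61557616 39.83096945] tcp [31.19791658 41.37524667]
knob lathe [ 4.9951201  38.95946814] tcp [31.57746052 40.50374536]
```

>>> jog_arm:
  series:
    - [0,0,0,0,0.25,0,0]
    - [0,0,0,0,0.22,0,0]
    - [0,0,0,0,0,0,0]
    - [0,0,0,0,-1,0,0]
    - [0,0,0,0,-0.5,1.5,0]
    - [0,0,0,0,0,2,0]
    - [0,0,0,0,0,1.7,0]
    - [0,0,0,0,1.7,0,0]
    - [0,0,0,0,2.5,0,0]
    - [0,0,0,0,0,0,0]

```text
clock: 5.25
eef_pos: [596.3, 180.9, 260.9]
tcp_rot: [1.752, 1.568, 3.102]
contact_force: [0.1, -1.1, -0.2]
opening: -0.003
```

```bash
python3 look.py c w
```

```text
5.25 [596.3 180.9 260.9] [ 0.1 -1.1 -0.2]
```

View pics/cw.png

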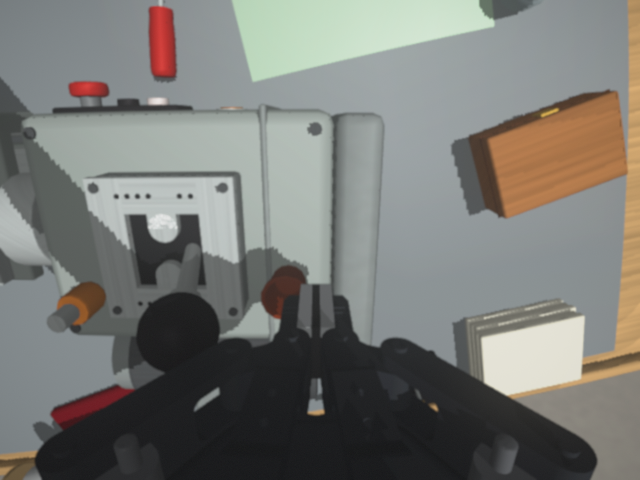

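View pics/c.png

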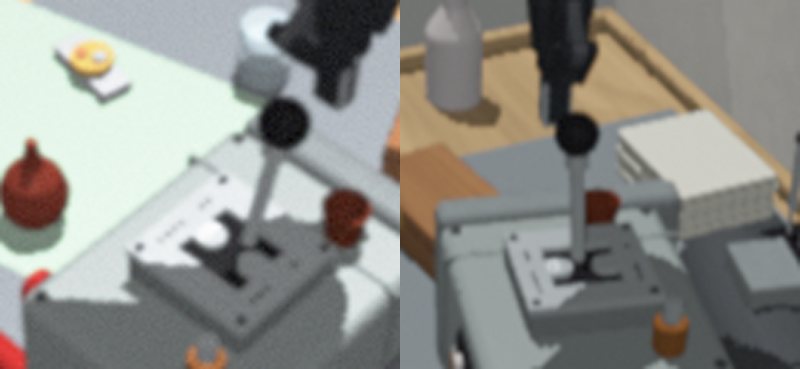

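```bash
python3 - <<'E'
from h import *
s=r.sense(); C=wcam(s)
g=on_z("w",[(93,188),(221,187),(233,311),(111,316)],202,C); print(g.mean(0).round(1))
k=on_z("w",[(178,332)],284,C)[0]; print(k)
a=np.radians(-12.8); L=np.array([[np.cos(a),np.sin(a)],[-np.sin(a),np.cos(a)]])
for gc in (g.mean(0)[:2],[578.2,88.2]): print("knob lathe",L@(k[:2]-gc),"tcp",L@(s["eef_pos"][:2]-gc))
k1=np.array([285,124])*(130/400)+[290,180];k2=np.array([577-400,134])*(130/400)+[315,150]
k=np.mean([on_z("scene",[k1],284)[0],on_z("side",[k2],284)[0]],0);print("sc",k,L@(k[:2]-[577,89]))
E
```

```text
[578.4  87.  202. ]
[587.60125242 125.5586206  284.        ]
knob lathe [ 0.44020043 39.60014407] tcp [-0.38309893 95.03758705]
knob lathe [ 0.89087896 38.51306811] tcp [6.75796062e-02 9.39505111e+01]
sc [587.57571146 123.84706085 284.        ] [ 2.59258422 36.32412187]
```

>>> jog_arm:
  series:
    - [0,0,0,-0.8,0,-0.8,0]
    - [0,0,0,0,0,-0.7,0]
    - [0,0,0,0,0,-0.4,0]
    - [0,0,0,0,0,-0.3,0]
    - [0,0,0,0,0,-0.3,0]
    - [0,0,0,0,0,-0.3,0]
    - [0,0,0,0,0,-0.3,0]
    - [0,0,0,0,0,-0.3,0]
    - [0,0,0,0,0,-0.3,0]
    - [0,0,0,0,0,0,0]

```text
clock: 6.4
eef_pos: [590.4, 142.3, 269.3]
tcp_rot: [3.008, 1.571, -1.928]
contact_force: [0.7, 2.5, 3.2]
opening: -0.001
```

```bash
python3 look.py d w
```

```text
6.4 [590.4 142.3 269.3] [0.7 2.5 3.2]
```

View pics/dw.png

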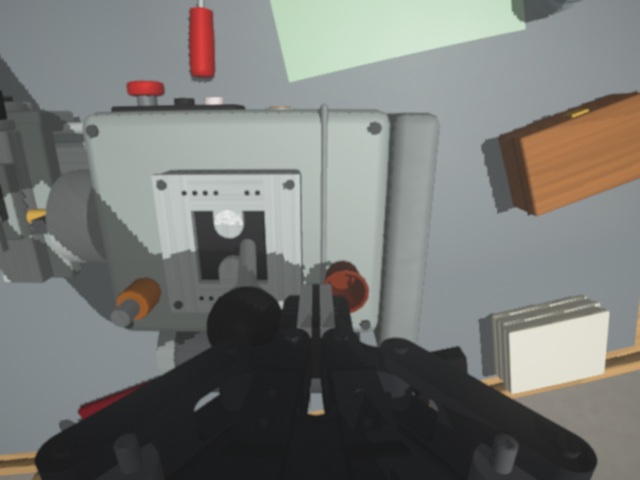

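>>> jog_arm:
  series:
    - [0,0,0,0,0,-0.3,0]
    - [0,0,0,0,0,-0.3,0]
    - [0,0,0,0,0,-0.3,0]
    - [0,0,0,0,0,-0.3,0]
    - [0,0,0,0,0,-0.3,0]
    - [0,0,0,0,0,-0.3,0]

```text
clock: 7.15
eef_pos: [586.4, 124.8, 269.3]
tcp_rot: [2.611, 1.571, -2.325]
contact_force: [0.8, 2.7, 2.7]
opening: -0.001
```

>>> jog_arm:
  series:
    - [0,0,0,0,0,-0.3,0]
    - [0,0,0,0,0,-0.3,0]
    - [0,0,0,0,0,-0.3,0]
    - [0,0,0,0,0,-0.3,0]
    - [0,0,0,0,0,-0.3,0]
    - [0,0,0,0,0,-0.3,0]

```text
clock: 7.75
eef_pos: [582.4, 107.3, 269.3]
tcp_rot: [2.639, 1.571, -2.297]
contact_force: [-0.0, 2.2, 1.3]
opening: 0.0
```

```bash
python3 look.py e w
```

```text
7.75 [582.4 107.3 269.3] [-0.   2.2  1.3]
```

View pics/ew.png

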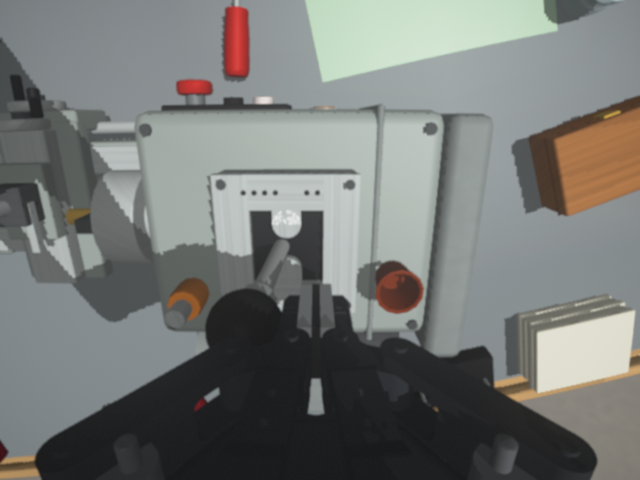

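View pics/e.png

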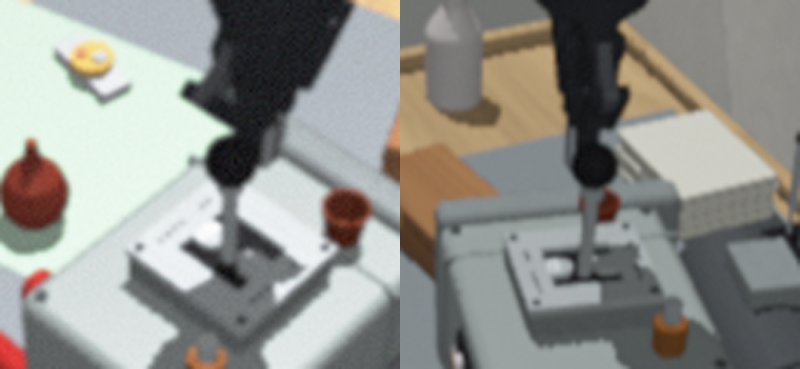

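>>> jog_arm:
  series:
    - [0,0,0,0,0,-0.3,0]
    - [0,0,0,0,0,-0.3,0]
    - [0,0,0,0,0,-0.3,0]
    - [0,0,0,0,0,-0.3,0]
    - [0,0,0,0,0,-0.3,0]
    - [0,0,0,0,0,-0.3,0]
    - [0,0,0,0,0,-0.2,0]
    - [0,0,0,0,0,-0.2,0]

```text
clock: 8.7
eef_pos: [577.4, 85.9, 269.0]
tcp_rot: [1.79, 1.57, 3.138]
contact_force: [0.2, 1.8, -1.2]
opening: -0.005
```

>>> jog_arm:
  series:
    - [0,0,0,0,0,-0.2,0]
    - [0,0,0,0,0,-0.2,0]
    - [0,0,0,0,0,0,0]

```text
clock: 9.0
eef_pos: [576.6, 82.0, 269.3]
tcp_rot: [2.571, 1.571, -2.365]
contact_force: [0.4, 1.7, -1.1]
opening: -0.002
```

```bash
python3 look.py f w
```

```text
9.0 [576.6  82.  269.3] [ 0.4  1.7 -1.1]
```

View pics/fw.png

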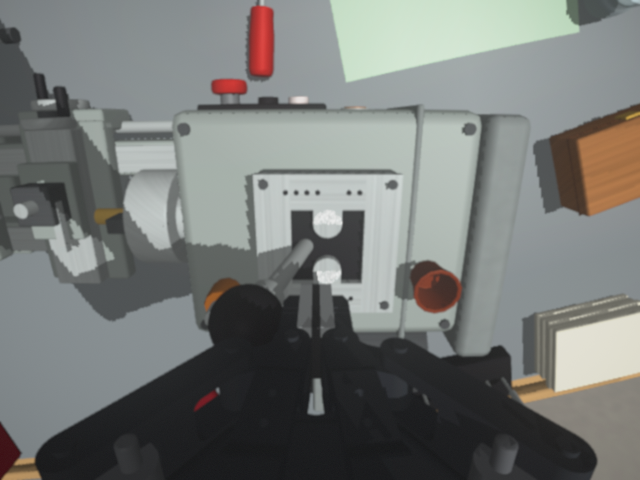

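View pics/f.png

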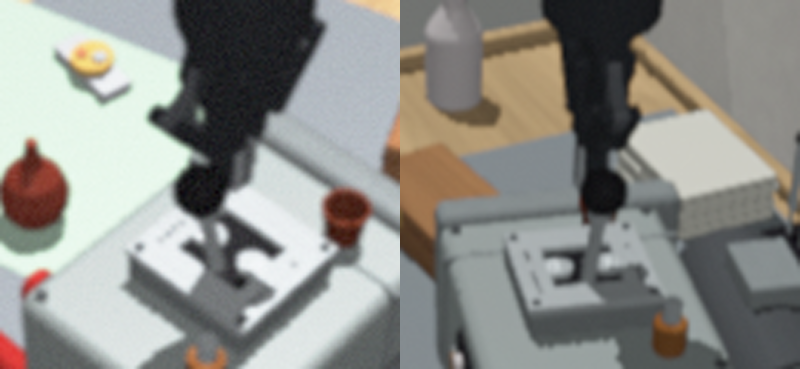

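```bash
python3 - <<'E'
from h import *
s=r.sense(); C=wcam(s)
p,d=r.grab_frame("wrist"); m=(p[250:345,180:285].max(2)<40).astype(np.uint8)
cs=max(cv2.findContours(m,0,2)[0],key=cv2.contourArea); 
pp=cs.reshape(-1,2)+[180,250]; pp=pp[pp[:,0]<246]; pp=pp[pp[:,1]<342]
A=np.c_[2*pp,np.ones(len(pp))]; q=np.linalg.lstsq(A,(pp**2).sum(1),rcond=None)[0]; print("circle",q[:2])
g=on_z("w",[(263,184),(391,184),(384,305)],202,C)
gc=(g[0]+g[2])[:2]/2; print(gc)
a=np.radians(-12.8); L=np.array([[np.cos(a),np.sin(a)],[-np.sin(a),np.cos(a)]])
for uv in ((245,317),q[:2]):
  k=on_z("w",[uv],284,C)[0]
  for c in (gc,[578.2,88.2]): print("knob lathe",L@(k[:2]-c),"tcp",L@(s["eef_pos"][:2]-c))
E
```

```text
circle [247.22546916 323.49439799]
[577.13194951  89.29237761]
knob lathe [ -0.34402114 -36.73810536] tcp [ 1.18666225 -7.06050439]
knob lathe [ -1.62754451 -35.90949903] tcp [-0.09686111 -6.23189805]
knob lathe [  2.79724073 -36.0095141 ] tcp [ 1.18666225 -7.06050439]
knob lathe [  1.51371737 -35.18090776] tcp [-0.09686111 -6.23189805]
```

>>> jog_arm:
  series:
    - [0,0,0,0,0,-0.15,0]
    - [0,0,0,0,0,-0.1,0]
    - [0,0,0,0,0,0,0]
    - [0,0,0,0,0,1,0]
    - [0,0,0,0,1.5,0.3,0]
    - [0,0,0,0,2,0,0]
    - [0,0,0,0,1.2,0,0]
    - [0,0,0,-0.1,0,-1.5,0]
    - [0,0,0,0,0,-1.5,0]
    - [0,0,0,0.4,0,-1.2,0]
    - [0,0,0,0.4,0,0,0]
    - [0,0,0,0,0,0,0]

```text
clock: 10.4
eef_pos: [523.8, 61.2, 261.5]
tcp_rot: [1.73, 1.57, 3.075]
contact_force: [-0.6, -0.6, 0.7]
opening: -0.002
```

```bash
python3 look.py g w
```

```text
10.4 [523.8  61.2 261.5] [-0.6 -0.6  0.7]
```

View pics/gw.png

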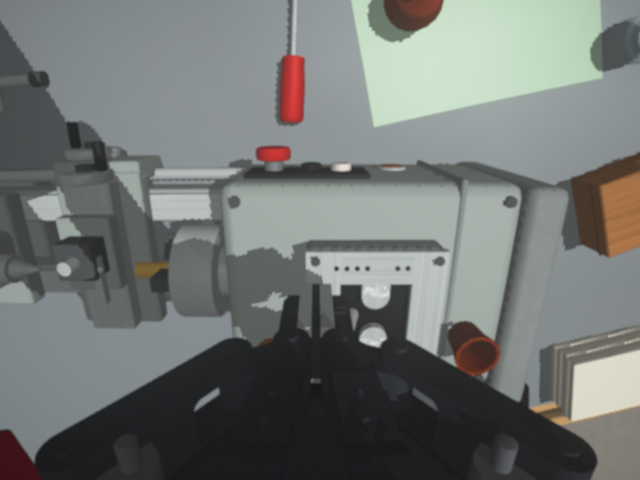

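View pics/g.png

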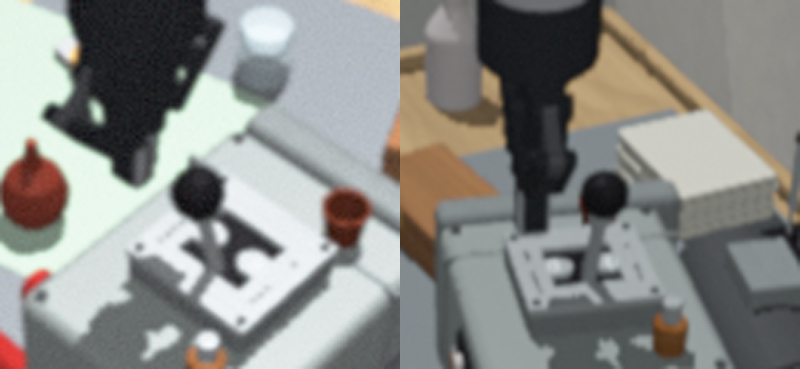

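>>> jog_arm:
  series:
    - [0,0,0,0,-0.6,0,0]
    - [0,0,0,0,-0.6,0,0]
    - [0,0,0,0,-0.4,0,0]
    - [0,0,0,0,-0.3,0,0]
    - [0,0,0,0,-0.3,0,0]
    - [0,0,0,0,-0.3,0,0]
    - [0,0,0,0,-0.3,0,0]
    - [0,0,0,0,-0.3,0,0]
    - [0,0,0,0,-0.3,0,0]

```text
clock: 11.45
eef_pos: [557.2, 54.3, 262.3]
tcp_rot: [1.637, 1.571, 2.984]
contact_force: [-1.6, 0.3, 2.4]
opening: 0.001
```

>>> jog_arm:
  series:
    - [0,0,0,0,-0.3,0,0]
    - [0,0,0,0,-0.3,0,0]
    - [0,0,0,0,-0.3,0,0]
    - [0,0,0,0,-0.3,0,0]
    - [0,0,0,0,-0.3,0,0]

```text
clock: 11.95
eef_pos: [571.7, 51.1, 262.0]
tcp_rot: [1.637, 1.57, 2.984]
contact_force: [-2.1, 1.4, -1.3]
opening: -0.001
```

>>> jog_arm:
  series:
    - [0,0,0,0,-0.2,0,0]
    - [0,0,0,0,-0.2,0,0]
    - [0,0,0,0,0,0,0]

```text
clock: 12.25
eef_pos: [575.8, 50.1, 262.1]
tcp_rot: [2.535, 1.571, -2.401]
contact_force: [-1.5, 0.9, -0.7]
opening: 0.001
```

```bash
python3 look.py i
```

```text
12.25 [575.8  50.1 262.1] [-1.5  0.9 -0.7]
```

View pics/i.png

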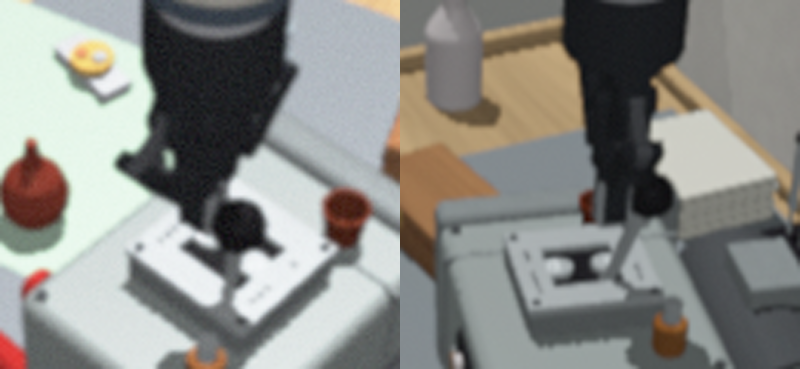

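>>> jog_arm:
  series:
    - [0,0,0,0,-0.15,0,0]
    - [0,0,0,0,-0.15,0,0]
    - [0,0,0,0,-0.15,0,0]
    - [0,0,0,0,0,0,0]

```text
clock: 12.75
eef_pos: [580.2, 49.1, 262.3]
tcp_rot: [-1.765, 1.571, -0.417]
contact_force: [-1.9, -0.0, -1.3]
opening: -0.001
```

>>> jog_arm:
  series:
    - [0,0,0,0,-0.1,0,0]
    - [0,0,0,0,-0.1,0,0]
    - [0,0,0,0,0,0,0]

```text
clock: 13.05
eef_pos: [582.1, 48.7, 262.3]
tcp_rot: [-2.039, 1.571, -0.692]
contact_force: [-3.2, 0.1, -2.3]
opening: -0.0
```

>>> jog_arm:
  series:
    - [0,0,0,0,-0.1,0,0]
    - [0,0,0,0,0,0,0]

```text
clock: 13.25
eef_pos: [583.0, 48.5, 262.3]
tcp_rot: [-1.984, 1.571, -0.636]
contact_force: [-1.9, 0.6, -1.6]
opening: 0.001
```

>>> jog_arm:
  series:
    - [0,0,0,0,-0.08,0,0]
    - [0,0,0,0,0,0,0]

```text
clock: 13.45
eef_pos: [583.8, 48.3, 262.3]
tcp_rot: [-1.711, 1.571, -0.363]
contact_force: [-2.2, 0.9, -2.0]
opening: -0.004
```

>>> jog_arm:
  series:
    - [0,0,0,0,-0.08,0,0]
    - [0,0,0,0,0,0,0]

```text
clock: 13.65
eef_pos: [584.5, 48.1, 262.3]
tcp_rot: [-2.801, 1.571, -1.454]
contact_force: [-1.8, 0.6, -2.3]
opening: 0.001
```

>>> jog_arm:
  series:
    - [0,0,0,0,-0.06,0,0]
    - [0,0,0,0,0,0,0]

```text
clock: 13.85
eef_pos: [585.0, 48.0, 262.2]
tcp_rot: [1.763, 1.57, 3.111]
contact_force: [-1.8, 1.2, -1.4]
opening: 0.001
```

```bash
python3 look.py j w
```

```text
13.85 [585.   48.  262.2] [-1.8  1.2 -1.4]
```

View pics/j.png

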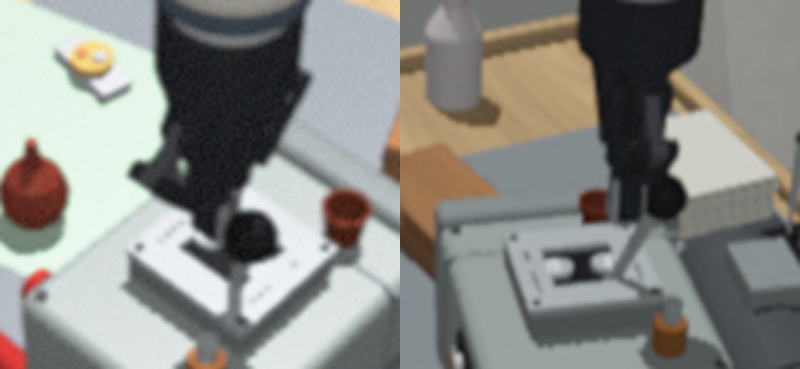

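View pics/jw.png

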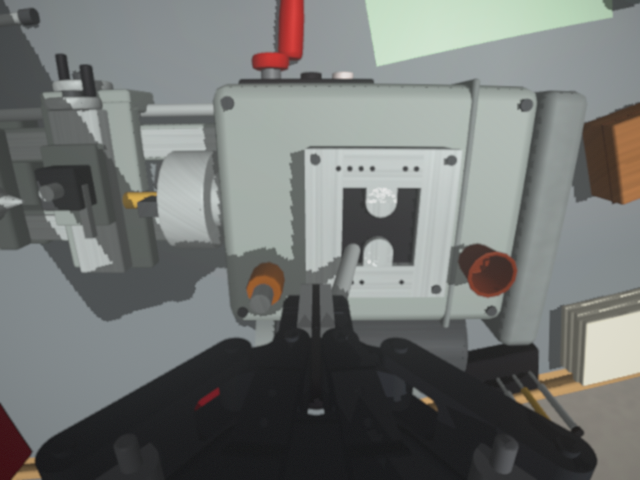

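>>> jog_arm:
  series:
    - [0,0,0,0,-0.06,0,0]
    - [0,0,0,0,0,0,0]

```text
clock: 14.2
eef_pos: [585.4, 47.9, 262.1]
tcp_rot: [1.72, 1.57, 3.067]
contact_force: [-3.2, 1.1, -1.2]
opening: -0.001
```

>>> jog_arm:
  series:
    - [0,0,0,0,-0.06,0,0]
    - [0,0,0,0,0,0,0]

```text
clock: 14.4
eef_pos: [585.8, 47.8, 262.1]
tcp_rot: [1.718, 1.57, 3.065]
contact_force: [-6.0, 2.1, -2.8]
opening: 0.003
```

>>> jog_arm:
  series:
    - [0,0,0,0,-0.04,0,0]
    - [0,0,0,0,0,0,0]

```text
clock: 14.6
eef_pos: [586.1, 47.7, 262.0]
tcp_rot: [1.702, 1.569, 3.049]
contact_force: [-6.1, 1.5, -2.7]
opening: 0.005
```

The push force rose from about 2.5 N to 6 N, so the lever is at its end stop. I'll back off toward the robot, then lift.

>>> jog_arm:
  series:
    - [0,0,0,0,0.5,0,0]
    - [0,0,0,0,2,0,0]
    - [0,0,0,0,3,0,0]
    - [0,0,0,-2,3,0,0]
    - [0,0,0,-4,3,0,0]
    - [0,0,0,-4,2,2,0]
    - [0,0,0,-2,1,4,0]
    - [0,0,0,0,0,4,0]
    - [0,0,0,0,0,4,0]
    - [0,0,0,0,0,2,0]
    - [0,0,0,0,0,0,0]

```text
clock: 15.7
eef_pos: [481.4, 237.8, 382.4]
tcp_rot: [-0.933, 1.569, 0.417]
contact_force: [0.8, -0.0, 0.4]
opening: 0.004
```

```bash
python3 look.py k w
```

```text
15.7 [481.4 237.8 382.4] [ 0.8 -0.   0.4]
```

View pics/k.png

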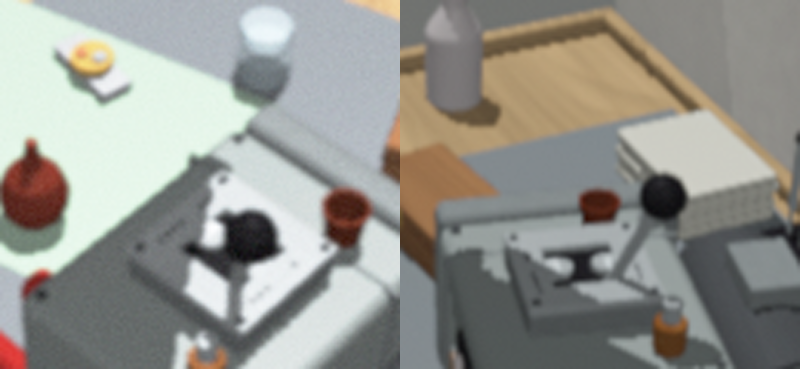

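View pics/kw.png

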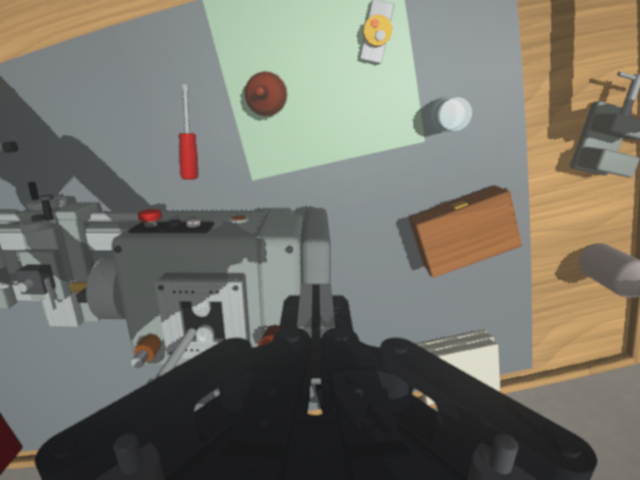

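```bash
python3 - <<'E'
from h import *
a=np.radians(-12.8); L=np.array([[np.cos(a),np.sin(a)],[-np.sin(a),np.cos(a)]])
k1=np.array([251,236])*(130/400)+[290,180];k2=np.array([663-400,197])*(130/400)+[315,150]
for n,k in (("scene",k1),("side",k2)):
    P=on_z(n,[k],278)[0]; print(P, L@(P[:2]-([578.2,90] if n=="scene" else [575.7,87.6])))
print(tri(k1,k2))
E
```

```text
[610.99174852  43.86153362 278.        ] [ 42.19876031 -37.72693308]
[606.37305307  38.18950691 278.        ] [ 40.85762841 -41.38704161]
(array([610.14022685,  45.84124144, 273.6046045 ]), np.float64(2.4648046374200927))
```

The knob now sits at fore ≈ 41.5 mm and across ≈ 39.5 mm to the right. The values expected for fully home in third are 41.5 and 38.6 mm, so I'm handing in.

```bash
python3 -c "
from rig import r
print(r.sign_off())"
```

```text
the job is handed in; nothing more can be done
None
```

The gear lever is home in third, and the job was handed in at about 16 s, well inside the 51 s limit.

- **Moves:** With the fingers shut, I pushed the knob back into neutral from its far side. I then pushed it right along the crossbar from its left side, and forward up the right-hand leg from the near side. It never entered fourth.
- **Force:** Pushes read about 2–3 N while the lever was moving. At the end stop the reading rose to about 6 N, and I stopped there. I then backed the hand off and raised it about 160 mm clear to the left, where the contact force read about zero.
- **Final check:** I measured the knob relative to the gate centre, where fully home should be 41.5 mm forward and 38.6 mm right.

| View | Forward (mm) | Right (mm) |
|---|---|---|
| Scene camera | 42.2 | 37.7 |
| Side camera | 40.9 | 41.4 |

- **Disagreements:** Triangulating the two views missed by 2.5 mm and put the knob at 274 mm high, not 278 mm. I put that down to calibration error.
- **Things around the lathe:** By eye, everything visible in the last pictures stands where it was. I did not measure the objects again. The chuck key was out of those pictures, but the hand never went near it.

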